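# Put the lapping discs away in the slotted rack

### The job

Put away the two lapping discs that lie on the rack's loading shelf: one slot is free in the left column of the rack and one in the right, at different levels, and each must get a disc. For each disc press the shelf down by its brass grip until it is level with the free slot, then slide the disc straight in until it is fully home against the back stop. Leave the two discs already in the rack home in their slots, and do not disturb the stone, the tin, the hammer or the caliper lying around the rack.

Things in the scene. Friction and masses are not known exactly. Their poses are not given: they have to be found in the camera images.
- rack: Fixed wooden disc rack on a steel base plate 12 mm thick (240 x 340 mm). Origin: middle of its mouth (front face, where discs enter) at bench height; +x points into the rack, away from the robot, y left along the mouth, z up. Two columns, centred at y = +42 and -42 mm, each with an upper and a lower slot: four slots, two holding stored discs (one in each column, one at each level), two free. Top 106 mm high.
- slot_upper (a point): Upper slot of the left column (y = +42 mm in the rack): the point on the slot floor, 80 mm above the bench, under the centre of a disc that is fully home (25 mm in from the mouth; the rim then stands 5 mm out of the mouth). The right column's upper slot is the same 84 mm to the right. A slot is a pair of side grooves, 14 mm high, walls 68 mm apart; the middle is open, so discs show from above.
- slot_lower (a point): The same point of the left column's lower slot, 30 mm below the upper: floor 50 mm above the bench. The right column's lower slot is the same 84 mm to the right. At every slot the side walls flare to 76 mm apart over the first 24 mm of the mouth, and the first 6 mm of the floor ramps up by 3 mm.
- stop_right (a point): Front face of the right column's brass back stop (upright bar 22 mm wide), 55 mm in from the mouth, at the lower slot's floor; it stops discs at both levels. The left column has the same 84 mm to the left.
- shelf: Loading shelf: light wooden board 120 mm (x) by 168 mm (y), 8 mm thick, on a sliding post; turns with the rack. Origin: middle of the rack-side edge of its top surface, 8 mm before the mouth; axes as the rack's. Moves only up and down (top starts 100 to 125 mm above the bench, travels 80 mm down, 10 mm up), stays by friction: 5 to 8 N presses it down, about 14 N lifts it. Slots take a disc from a top 0 to 6 mm over their floor.
- shelf_grip (a point): Centre of the flat top of the shelf's brass grip block (12 mm along x, 30 mm along y, 24 mm tall), which stands on the shelf 110 mm from the shelf's origin along -x, at y = 0: press on its top to lower the shelf, or pinch it to lift.
- disc_a: Flat round aluminium lapping disc, 60 mm diameter, 6 mm thick, about 50 g, with a dark 16 mm spot at the middle of its top, all four alike; origin at the centre of its underside, z up. To be put away; starts lying on the left half of the shelf, within 5 mm of in line with the left column, with 25 mm or more of free shelf behind it (robot side).
- disc_b: Flat round aluminium lapping disc, 60 mm diameter, 6 mm thick, about 50 g, with a dark 16 mm spot at the middle of its top, all four alike; origin at the centre of its underside, z up. To be put away; starts lying on the right half of the shelf, within 5 mm of in line with the right column, with 25 mm or more of free shelf behind it (robot side).
- stored_upper: Flat round aluminium lapping disc, 60 mm diameter, 6 mm thick, about 50 g, with a dark 16 mm spot at the middle of its top, all four alike; origin at the centre of its underside, z up. Already home in the upper slot of one column (which column varies).
- stored_lower: Flat round aluminium lapping disc, 60 mm diameter, 6 mm thick, about 50 g, with a dark 16 mm spot at the middle of its top, all four alike; origin at the centre of its underside, z up. Already home in the lower slot of the other column.
- stone: Bystander, leave it where it is. Brick-coloured abrasive stone 70 x 22 x 14 mm, loose on the rack's base plate left of the shelf; origin at the centre of its underside.
- tin: Bystander, leave it where it is. Small round tin, 36 mm diameter, 22 mm tall, loose on the rack's base plate right of the shelf; origin at the centre of its underside.
- hammer: Bystander, leave it where it is. Small hammer with a wooden handle, lying on the bench to the left; origin under the tool, handle along -x.
- caliper: Bystander, leave it where it is. Steel caliper 190 mm long, lying on the bench to the right; origin on its underside at the middle of the beam.
Things that resemble listed ones, but are neither listed nor needed, are in the scene too. What is shaped like the disc_a but brown, green or orange is not meant.

How it is judged (in metres and radians):
At the end, for the whole second after the job is handed in: Each of the two discs from the shelf lies flat and at rest in a slot of its own in the rack, home to within 5 mm of the back stop, and the two stored discs are still home in their own slots (same tolerance) (x of disc_a in the frame of rack between 0.02 and 0.031 m and angle between each of disc_a, disc_b, stored_upper, stored_lower's own z axis and vertical below 0.08 rad and linear speed of each of disc_a, disc_b, stored_upper, stored_lower below 0.02 m/s and (z of disc_a in the frame of rack between 0.046 and 0.055 m or z of disc_a in the frame of rack between 0.076 and 0.085 m) and (y of disc_a in the frame of rack between -0.049 and -0.035 m or y of disc_a in the frame of rack between 0.035 and 0.049 m) and x of disc_b in the frame of rack between 0.02 and 0.031 m and (z of disc_b in the frame of rack between 0.046 and 0.055 m or z of disc_b in the frame of rack between 0.076 and 0.085 m) and (y of disc_b in the frame of rack between -0.049 and -0.035 m or y of disc_b in the frame of rack between 0.035 and 0.049 m) and x of stored_upper in the frame of rack between 0.02 and 0.031 m and z of stored_upper in the frame of rack between 0.076 and 0.085 m and (y of stored_upper in the frame of rack between -0.049 and -0.035 m or y of stored_upper in the frame of rack between 0.035 and 0.049 m) and x of stored_lower in the frame of rack between 0.02 and 0.031 m and z of stored_lower in the frame of rack between 0.046 and 0.055 m and (y of stored_lower in the frame of rack between -0.049 and -0.035 m or y of stored_lower in the frame of rack between 0.035 and 0.049 m)); the robot touches nothing.
It fails at once if the stone, tin, hammer or caliper is moved by more than 30 mm (distance of any of stone, tin, hammer, caliper from where it was at the start of the episode above 0.03 m).
It also fails if it takes over 58 s, if anything falls off the work surface, if the arm or the gripper's body presses on something with over 40 N, if the wrist force passes 120 N, or if a joint passes its speed limit or range.

### The arm

A 6-joint arm with a two-finger parallel gripper is mounted at the origin on the work surface. World frame = base frame: x ahead of the robot, y to its left, z up, the work surface at z = 0. Lengths are in mm, angles in rad, forces in N, time in s.
With the tool pointing down it reaches from about 400 to 925 mm from the base axis. Payload 12.5 kg.
Tool frame: the origin (TCP) lies at the centre of the arm's flange, where the gripper is bolted on; the fingertips stand 190 mm ahead of it and the grasp point (between the pads) lies 171 mm ahead of it; z points along the fingers, y is the direction in which the jaws open and shut (so a half turn about z gives the same grasp; the last joint's range is limited). The gripper opens to 95 mm and grips with 3 to 60 N. Pads are 20 mm wide; open, the fingers measure 119 mm over their backs; the gripper's body (75 mm by 180 mm) begins 59 mm behind the grasp point.
Start: joints at [1.094, 0.491, 1.559, -0, 1.092, -0.106], TCP at [226.452, 582.533, 404.761] pointing down, gripper open.
Joint ranges: [-3.1, 3.1], [-0.84, 2.19], [0.05, 2.79], [-1.13, 4.28], [0.06, 2.93], [-2.69, 2.69]. Speed limits (rad/s): [2.22, 2.22, 2.79, 3.14, 3.14, 3.14].

### API

Orientations are given as [roll, pitch, yaw] about the fixed x, y, z axes, in that order (R = Rz(yaw) Ry(pitch) Rx(roll)).
In Python, from cell import env, optics gives the robot as it stands.
- The arm moves only by the tool apply_moves, never from a script. Its argument "commands" is a list of rows, each a list of 7 numbers: the turn, a rotation vector about the tool's x, y, z in degrees, then the shift along the tool's x, y, z in m, then the finger opening in m, from 0 to 0.0951. A call has 1 to 5 rows; each row shifts and turns the commanded pose from where the row before left it, along the tool's axes as they then stand; what a row does not reach is not made up. A row lasts 1/12 s, in which the tool goes at most 41.7 mm and 7.16 degrees, less where a joint would pass 70% of its speed; a pose out of reach is approached as far as the arm can. A call with a gripper value outside its range is refused whole. The fingers move at their own pace and stop on an object; the grip force is fixed at half the most. Time passes only in rows, so rows that do not move let the fingers close. It gives the time, the measured TCP pose, the force and the opening at its end, in the units of the state.
- env.state(): the state, without advancing time (a new reading comes with each control period).
- optics.read_camera(name): name is "side" or "top"; returns a dict with "color" (384x512x3 uint8, red, green, blue), "fx", "fy", "cx", "cy" (pixels), "eye" and "rotation" of the camera in the world. Camera axes: x right, y up, looking along -z (the intrinsics and any distortion apply to the point x, -y, -z); pixel columns grow to the right and rows downward; lengths in mm; the calibration is good to about 2 mm. A picture is of the moment at which its call begins. There is no depth.
- env.job_done(): hands the job in, once; it reports no verdict.
The state is a dict: "t": time; "joints": joint angles; "qvel": joint speeds; "tau": joint torques, N m; "eef_pos": TCP position; "tcp_rot": TCP orientation; "ft_force": force on the tool from outside, world axes, zero at the start; "moment": the same for the moment, N m; "opening": opening from 0.0 (shut) to 1.0 (fully open).
Only numpy, scipy, OpenCV 4.12 (cv2) and the standard library are available. Lean on these libraries where they do the work, as an engineer would, in place of code of your own. Each camera call takes 0.05 s, during which the arm holds its last target. There are 200 camera calls.

## Working session

There is one attempt and no reset: what is moved stays moved. The work goes in short steps, Python scripts to look and compute and a tool call to move; the robot and the scene stay as the last step left them, time stands still between calls to the robot, and variables do not carry over. Pictures are saved under pics/ and viewed, about 8 in all and at most 12, crops included, and the job is handed in when it is done.

Besides the shell and the picture viewer there is one more tool, called after "Emit:" as name([rows], argument=value, ...), one row to a line, values as JSON. apply_moves: Moves the arm, as the interface text tells. Its arguments: {"type":"object","properties":{"commands":{"type":"array","items":{"type":"array","items":{"type":"number"}}}},"required":["commands"]}

```bash
ls; mkdir -p pics
python3 - <<'E'
from cell import env, optics
import cv2,pickle
for n in("side","top"):
    d=optics.read_camera(n); pickle.dump(d,open(f"{n}0.pkl","wb"))
    cv2.imwrite(f"pics/{n}0.png",d["color"][:,:,::-1])
    print(n,{k:v for k,v in d.items() if k!="color"})
s=env.state();print(s)
E
```

```text
pics
side {'fx': 375.2672352978852, 'fy': 375.2672352978852, 'cx': 254.92175865069592, 'cy': 184.6890336519093, 'eye': array([ 362.05428184, -820.96800719,  574.28797157]), 'rotation': array([ 1.05804929,  0.00928298, -0.18485921])}
top {'fx': 375.58280443778165, 'fy': 375.58280443778165, 'cx': 251.18862291604933, 'cy': 196.0892547326422, 'eye': array([ 391.85705717,   27.55633713, 1097.69637498]), 'rotation': array([ 0.13580184, -0.00921003, -1.57549162])}
{'t': 0.1, 'joints': array([ 1.09439903e+00,  4.91481493e-01,  1.55935078e+00, -2.20141074e-05,
        1.09170108e+00, -1.05563833e-01]), 'qvel': array([ 0.00028084, -0.00078249, -0.00265949,  0.00129314, -0.00200857,
       -0.0001751 ]), 'tau': array([ 2.12039013e-03, -6.13626766e+01, -2.58600533e+01,  6.93656341e-02,
        4.71144961e-02, -6.89373542e-05]), 'eef_pos': array([226.44572853, 582.51490721, 404.24414451]), 'tcp_rot': array([-3.14065513e+00, -7.97020829e-05,  2.77076931e+00]), 'ft_force': array([-0.45297102, -0.07699266,  0.18006994]), 'moment': array([-0.01312488,  0.00535437, -0.06898568]), 'opening': 1.0050934056220457}
```

View pics/top0.png

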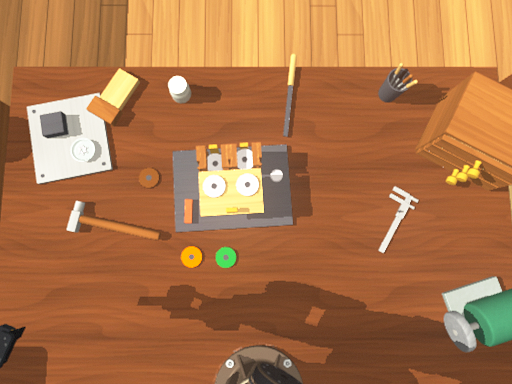

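View pics/side0.png

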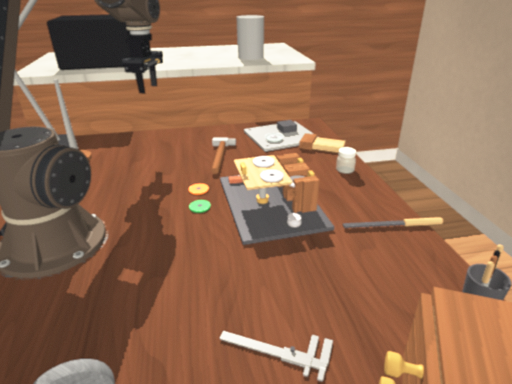

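The top view shows the rack at about (230,157), the shelf discs at (214,186) and (247,185), the grip at about (237,210), the stone at (188,211) and the tin at (277,176). The brown, orange and green discs at (149,178), (191,257) and (226,257) are decoys. Next I'll enlarge both views.

Run:
```python
import cv2
a=cv2.imread("pics/top0.png")[135:235,165:300]
cv2.imwrite("pics/topc.png",cv2.resize(a,None,fx=5.9,fy=5.9,interpolation=cv2.INTER_CUBIC))
a=cv2.imread("pics/side0.png")[145:245,215:335]
cv2.imwrite("pics/sidec.png",cv2.resize(a,None,fx=6,fy=6,interpolation=cv2.INTER_CUBIC))
```

```text
(no output)
```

View pics/topc.png

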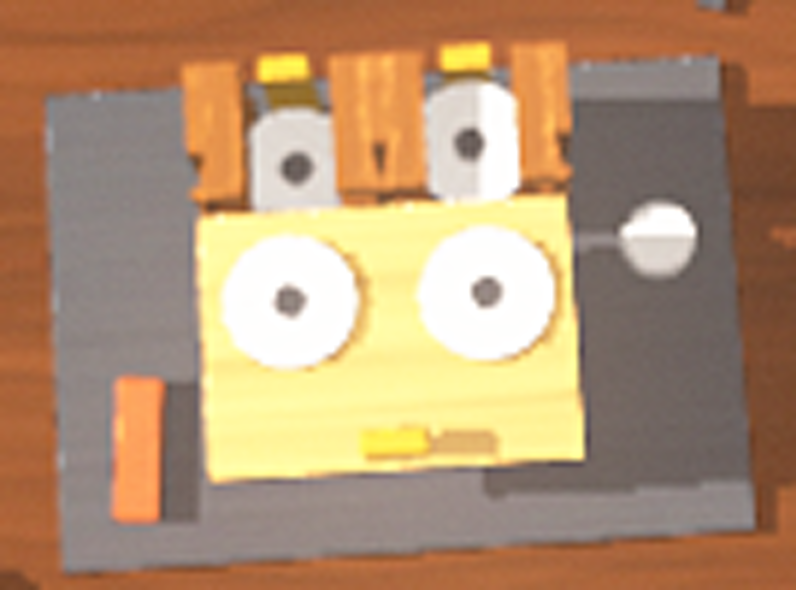

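View pics/sidec.png

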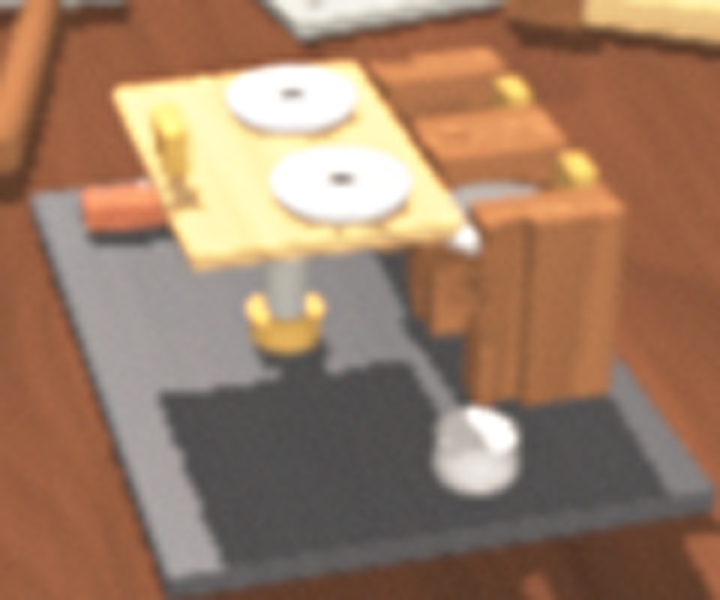

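The right column's stored disc, crop (469,143), looks higher than the left one, (298,168). That would leave the left-upper and right-lower slots free, which the fit will check.

```bash
cat > h.py <<'E'
import numpy as np,pickle
from scipy.spatial.transform import Rotation as Ro
from scipy.optimize import least_squares
C={}
for n in("side","top"):
    d=pickle.load(open(f"{n}0.pkl","rb")); C[n]=(d,Ro.from_euler("xyz",d["rotation"]).as_matrix())
def proj(n,P):
    d,R=C[n]; c=(np.atleast_2d(P)-d["eye"])@R
    return np.c_[d["cx"]+d["fx"]*c[:,0]/-c[:,2], d["cy"]+d["fy"]*-c[:,1]/-c[:,2]]
def ray(n,uv,z):
    d,R=C[n]; v=R@np.array([(uv[0]-d["cx"])/d["fx"],-(uv[1]-d["cy"])/d["fy"],-1]); e=d["eye"]
    return e+v*(z-e[2])/v[2]
def tc(u,v): return np.array([(u+.5)/5.9-.5+165,(v+.5)/5.9-.5+135])
def sc(u,v): return np.array([(u+.5)/6-.5+215,(v+.5)/6-.5+145])
def w(p,L):
    c,s=np.cos(p[2]),np.sin(p[2]); L=np.asarray(L,float)
    return np.array([p[0]+c*L[0]-s*L[1],p[1]+s*L[0]+c*L[1],L[2]])
E
python3 - <<'E'
from h import *
def obs(p,q):
    h=p[3]; x0=p[4]
    zl,zr=q
    T=[(tc(197,215),(-8,84,h)),(tc(566,196),(-8,-84,h)),(tc(210,482),(-128,84,h)),(tc(585,460),(-128,-84,h)),
     (tc(47,97),(x0+240,170,12)),(tc(717,57),(x0+240,-170,12)),(tc(755,528),(x0,-170,12)),(tc(64,572),(x0,170,12)),
     (tc(298,168),(25,42,zl)),(tc(469,143),(25,-42,zr)),(tc(395,443),(-118,0,h+24))]
    S=[(sc(360,62),(-8,84,h)),(sc(115,88),(-128,84,h)),(sc(197,262),(-128,-84,h)),(sc(467,225),(-8,-84,h)),
     (sc(32,192),(x0,170,12)),(sc(172,575),(x0,-170,12)),(sc(712,490),(x0+240,-170,12))]
    return T,S
for q in((56,86),(86,56)):
    def f(p):
        T,S=obs(p,q)
        # small camera translation nuisance, ~2mm
        return np.concatenate([(proj("top",w(p,L)+np.r_[p[5:7],0])[0]-uv) for uv,L in T]+[(proj("side",w(p,L)+np.r_[p[7:9],0])[0]-uv) for uv,L in S]+[p[5:9]/4])
    r=least_squares(f,[640,40,0,115,-140,0,0,0,0],loss="soft_l1")
    print(q,r.cost,np.round(r.x,3)); print(np.round(f(r.x),1).tolist())
    p=r.x
    if q[0]==56:
        np.save("p.npy",p)
        for nm,a,b in(("A",tc(290,300),sc(292,94)),("B",tc(487,291),sc(341,179))):
            for n,uv,dl in(("top",a,p[5:7]),("side",b,p[7:9])):
                g=ray(n,uv,p[3]+6)[:2]-dl-p[:2]; c,s=np.cos(p[2]),np.sin(p[2])
                print(nm,n,"rack xy",c*g[0]+s*g[1],-s*g[0]+c*g[1])
        print("grip",w(p,(-118,0,p[3]+24)))
E
```

```text
(56, 86) 2.8306830524767097 [ 6.08944e+02  7.60100e+01  5.80000e-02  1.06859e+02 -1.60344e+02
 -1.99200e+00  1.99000e-01  1.99200e+00 -1.99000e-01]
[0.2, 0.6, 0.2, 0.0, 0.0, -0.2, -0.0, -0.4, -0.5, -0.3, 0.3, -0.3, 0.2, 0.5, -0.5, 0.4, -0.2, -0.2, 0.4, -0.2, -0.1, -0.2, -0.6, 0.2, 0.3, 0.5, -0.4, -0.5, 0.1, -0.3, -0.0, -0.1, -0.6, 0.3, 1.5, -0.3, -0.5, 0.0, 0.5, -0.0]
A top rack xy -49.19855706404691 43.86770829145056
A side rack xy -50.72908514515144 46.75742686389195
B top rack xy -50.54005320137891 -44.84469460489979
B side rack xy -52.27240972271849 -41.820524429990925
grip [491.14456082  69.13763637 130.85930491]
(86, 56) 6.591635961363602 [ 6.09050e+02  7.59720e+01  5.90000e-02  1.06815e+02 -1.60465e+02
 -1.92900e+00  1.13000e-01  1.92900e+00 -1.13000e-01]
[0.3, 0.5, 0.2, -0.0, 0.1, -0.2, 0.0, -0.4, -0.5, -0.3, 0.4, -0.3, 0.2, 0.4, -0.4, 0.4, -1.1, -2.7, 0.5, 2.2, -0.1, -0.2, -0.6, 0.3, 0.3, 0.5, -0.4, -0.5, 0.1, -0.3, -0.1, -0.1, -0.6, 0.3, 1.5, -0.4, -0.5, 0.0, 0.5, -0.0]
```

Residuals are below a pixel apart from one plate corner (1.5 px), and the alternative hypothesis fits worse. So left-lower and right-upper hold the stored discs, and left-upper and right-lower are free. The rack is at (609,76) with yaw 0.058, and the shelf top is at 107 mm. First I'll align the tool yaw to the rack and close the fingers.

Emit:
apply_moves([
  [0,0,-6.15,0,0,0,0],
  [0,0,-6.15,0,0,0,0],
  [0,0,-6.15,0,0,0,0],
  [0,0,-6.15,0,0,0,0],
  [0,0,0,0,0,0,0],
])

```text
t: 0.52
eef_pos: [226.4, 582.5, 404.4]
tcp_rot: [-3.141, -0.0, -3.078]
ft_force: [0.4, 0.9, 0.8]
opening: 0.705
```

Emit:
apply_moves([
  [0,0,0,-0.0155,-0.0353,0,0],
  [0,0,0,-0.0155,-0.0353,0,0],
  [0,0,0,-0.0155,-0.0353,0,0],
  [0,0,0,-0.0155,-0.0353,0,0],
  [0,0,0,-0.0155,-0.0353,0,0],
])

```text
t: 0.93
eef_pos: [314.4, 409.2, 404.6]
tcp_rot: [-3.142, -0.0, -3.087]
ft_force: [0.7, 0.2, 0.9]
opening: 0.355
```

Emit:
apply_moves([
  [0,0,0,-0.0155,-0.0353,0,0],
  [0,0,0,-0.0155,-0.0353,0,0],
  [0,0,0,-0.0155,-0.0353,0,0],
  [0,0,0,-0.0155,-0.0353,0,0],
  [0,0,0,-0.0155,-0.0353,0,0],
])

```text
t: 1.35
eef_pos: [402.2, 237.4, 404.8]
tcp_rot: [3.141, 0.0, -3.087]
ft_force: [1.2, 0.5, -0.5]
opening: 0.025
```

Emit:
apply_moves([
  [0,0,0,-0.0155,-0.0353,0,0],
  [0,0,0,-0.0155,-0.0353,0,0],
  [0,0,0,-0.0155,-0.0353,0,0],
  [0,0,0,-0.0155,-0.0353,0,0],
  [0,0,0,0,0,0,0],
])

```text
t: 1.77
eef_pos: [474.3, 97.4, 404.7]
tcp_rot: [-3.141, 0.001, -3.091]
ft_force: [-0.4, -0.1, -1.0]
opening: 0.001
```

Emit:
apply_moves([
  [0,0,-0.4,-0.0152,-0.0292,0,0],
  [0,0,0,0,0,0.035,0],
  [0,0,0,0,0,0.025,0],
  [0,0,0,0,0,0.01,0],
  [0,0,0,0,0,0,0],
])

```text
t: 2.18
eef_pos: [488.5, 73.6, 332.5]
tcp_rot: [3.141, -0.004, -3.08]
ft_force: [-0.1, 0.3, 0.4]
opening: 0.006
```

```bash
cat > look.py <<'E'
import sys,cv2
from cell import env,optics
tag=sys.argv[1]; d=optics.read_camera("side")["color"][:,:,::-1][120:245,200:340]; t=optics.read_camera("top")["color"][:,:,::-1][130:240,165:305]
f=lambda a:cv2.resize(a,(560,int(a.shape[0]*4)),interpolation=cv2.INTER_CUBIC)
w=[f(d),f(t)]
i=sys.argv[2] if len(sys.argv)>2 else "both"
im={"side":w[0],"top":w[1],"both":cv2.resize(cv2.vconcat(w),(357,600))}[i] if i!="both" else cv2.hconcat([cv2.resize(w[0],(400,357)),cv2.resize(w[1],(400,357))])
cv2.imwrite(f"pics/{tag}.png",im)
s=env.state();print(s["t"],s["eef_pos"].round(1),s["tcp_rot"].round(3),s["ft_force"].round(1))
E
python3 look.py l1 both
```

```text
2.2833 [489.   73.8 334.9] [ 3.141 -0.    -3.078] [-0.8  0.8  1. ]
```

View pics/l1.png

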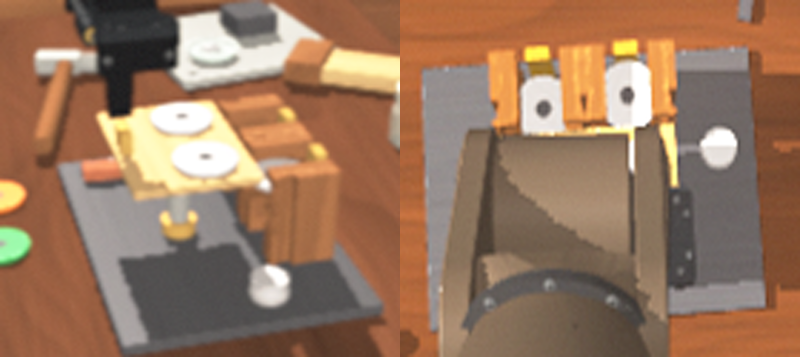

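In the side view the closed fingers at (118,110) hang just above the grip at (124,125). I'll correct y slightly, then press.

Emit:
apply_moves([
  [0,0,0.3,-0.002,-0.0048,0.005,0],
  [0,0,0,0,0,0.006,0],
  [0,0,0,0,0,0.006,0],
  [0,0,0,0,0,0.006,0],
  [0,0,0,0,0,0,0],
])

```text
t: 2.7
eef_pos: [491.4, 68.9, 311.3]
tcp_rot: [-3.142, 0.001, -3.082]
ft_force: [1.3, 0.6, -0.2]
opening: 0.002
```

Emit:
apply_moves([
  [0,0,0,0,0,0.005,0],
  [0,0,0,0,0,0.005,0],
  [0,0,0,0,0,0.004,0],
  [0,0,0,0,0,0,0],
  [0,0,0,0,0,0,0],
])

```text
t: 3.12
eef_pos: [491.1, 69.0, 297.6]
tcp_rot: [3.141, -0.001, -3.081]
ft_force: [-0.3, 0.7, 0.9]
opening: 0.001
```

There's no contact force, so I need to check whether the shelf moved.

```bash
python3 look.py l2 side
```

```text
3.2167 [491.1  69.  297.8] [ 3.141 -0.    -3.081] [ 0.4 -0.4 -0.2]
```

View pics/l2.png

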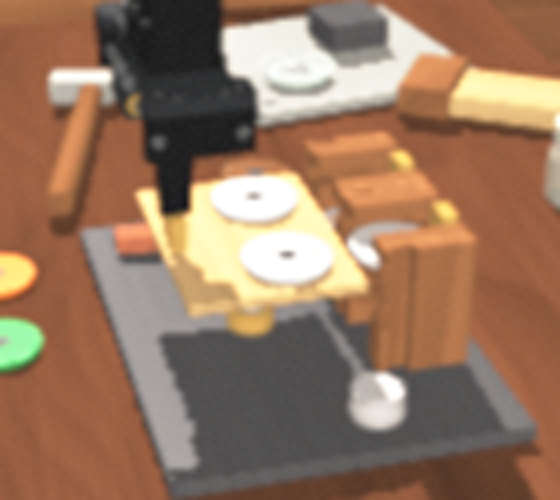

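The fingers sit on the grip and the shelf has come down. I'll compute its height from the corners and disc spots in this crop: corners (137,190), (197,312), (366,293) and spots (255,196), (288,254).

```bash
cat > sh.py <<'E'
from h import *
p=np.load("p.npy")
def fit(pts,h0):
    g=lambda u:np.array([(u[0]+.5)/4-.5+200,(u[1]+.5)/4-.5+120])
    L=[(-128,84),(-128,-84),(-8,-84)]
    f=lambda h:np.concatenate([proj("side",w(p,(*l,h[0]))+np.r_[p[7:9],0])[0]-g(u) for u,l in zip(pts,L)])
    r=least_squares(f,[h0]);print("h",r.x,f(r.x).round(1))
E
python3 - <<'E'
from sh import *
fit([(137,190),(197,308),(366,289)],83)
for nm,u in(("A",(255,196)),("B",(288,254))):
    g=ray("side",((u[0]+.5)/4-.5+200,(u[1]+.5)/4-.5+120),83+6)[:2]-p[7:9]-p[:2];c,s=np.cos(p[2]),np.sin(p[2]);print(nm,c*g[0]+s*g[1],-s*g[0]+c*g[1])
E
```

```text
h [80.09293405] [ 0.5  0.9 -1.7  0.3  1.  -1.1]
A -51.74214406453348 41.46573382970221
B -52.644559013543976 -46.15079957147962
```

From the tip height the shelf is at 83.7 mm; the image gives 80 ± 2. Both lie within the 80 to 86 mm window. Now I'll lift, open to 24 mm and move behind disc A.

Emit:
apply_moves([
  [0,0,-0.1,0,0,-0.015,0],
  [0,0,0,0,0,-0.015,0.024],
  [0,0,0,-0.008,0.022,0,0.024],
  [0,0,0,-0.013,0.021,0,0.024],
  [0,0,0,0,0,0,0.024],
])

```text
t: 3.63
eef_pos: [510.6, 115.4, 328.3]
tcp_rot: [3.141, 0.002, -3.079]
ft_force: [-0.5, -0.1, -1.7]
opening: 0.219
```

Emit:
apply_moves([
  [0,0,0,0,0,0.02,0.024],
  [0,0,0,0,0,0.02,0.024],
  [0,0,0,0,0,0.005,0.024],
  [0,0,0,0,0,0,0.024],
  [0,0,0,0,0,0,0.024],
])

```text
t: 4.05
eef_pos: [509.6, 113.0, 283.1]
tcp_rot: [3.142, -0.0, -3.08]
ft_force: [-1.8, 0.2, 0.1]
opening: 0.253
```

Emit:
apply_moves([
  [0,0,0,0,0,0.004,0.024],
  [0,0,0,0,0,0.0025,0.024],
  [0,0,0,0,0,0,0.024],
  [0,0,0,-0.004,0,0,0.024],
  [0,0,0,-0.006,0,0,0.024],
])

```text
t: 4.47
eef_pos: [519.6, 113.8, 276.6]
tcp_rot: [3.141, 0.0, -3.08]
ft_force: [-0.8, 0.5, 0.2]
opening: 0.249
```

Emit:
apply_moves([
  [0,0,0,-0.006,0,0,0.024],
  [0,0,0,-0.006,0,0,0.024],
  [0,0,0,-0.006,0,0,0.024],
  [0,0,0,-0.006,0,0,0.024],
  [0,0,0,-0.006,0,0,0.024],
])

```text
t: 4.88
eef_pos: [550.1, 115.7, 276.2]
tcp_rot: [3.142, 0.0, -3.08]
ft_force: [-0.7, 0.3, 0.7]
opening: 0.253
```

Emit:
apply_moves([
  [0,0,0,-0.006,0,0,0.024],
  [0,0,0,-0.006,0,0,0.024],
  [0,0,0,-0.006,0,0,0.024],
  [0,0,0,-0.003,0,0,0.024],
  [0,0,0,0,0,0,0.024],
])

```text
t: 5.3
eef_pos: [571.0, 117.0, 276.2]
tcp_rot: [3.142, 0.001, -3.08]
ft_force: [-0.6, -0.8, -0.5]
opening: 0.249
```

```bash
python3 look.py l3 side
```

```text
5.4 [570.3 117.  276.1] [ 3.142 -0.    -3.08 ] [-0.4 -0.  -0.2]
```

View pics/l3.png

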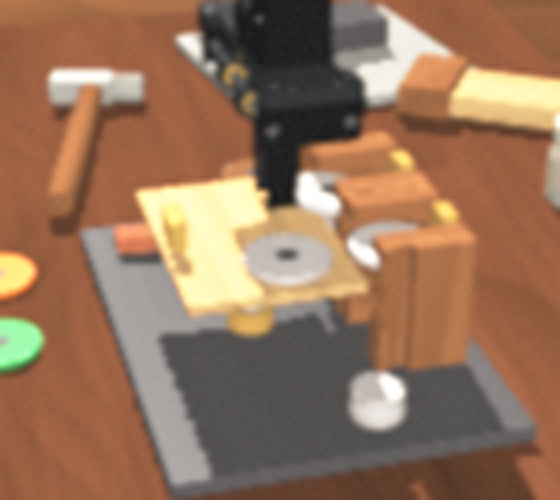

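Disc A is entering the upper left slot flat at (322,192). I'll push it home gently and watch the force.

Emit:
apply_moves([
  [0,0,0,-0.005,-0.0005,0,0.024],
  [0,0,0,-0.005,-0.0005,0,0.024],
  [0,0,0,-0.005,0,0,0.024],
  [0,0,0,-0.004,0,0,0.024],
  [0,0,0,0,0,0,0.024],
])

```text
t: 5.82
eef_pos: [590.2, 117.1, 276.2]
tcp_rot: [3.142, 0.001, -3.08]
ft_force: [-0.2, 0.5, -0.2]
opening: 0.252
```

Emit:
apply_moves([
  [0,0,0,-0.002,0,0,0.024],
  [0,0,0,-0.001,0,0,0.024],
  [0,0,0,-0.001,0,0,0.024],
  [0,0,0,-0.001,0,0,0.024],
  [0,0,0,0,0,0,0.024],
])

```text
t: 6.23
eef_pos: [594.4, 117.5, 276.3]
tcp_rot: [3.142, 0.0, -3.08]
ft_force: [-1.0, 0.0, 1.1]
opening: 0.253
```

Emit:
apply_moves([
  [0,0,0,-0.001,0,0,0.024],
  [0,0,0,-0.001,0,0,0.024],
  [0,0,0,0,0,0,0.024],
])

```text
t: 6.48
eef_pos: [596.5, 117.6, 276.3]
tcp_rot: [3.142, 0.0, -3.08]
ft_force: [-0.8, -0.5, 1.4]
opening: 0.249
```

```bash
python3 -c "
from cell import env;s=env.state();print(s['eef_pos'],s['ft_force'])"
```

```text
[596.49544002 117.58812123 276.30832411] [-0.84850264 -0.53986586  1.3795255 ]
```

Emit:
apply_moves([
  [0,0,0,-0.001,0,0,0.024],
  [0,0,0,-0.001,0,0,0.024],
  [0,0,0,0,0,0,0.024],
])

```text
t: 6.73
eef_pos: [598.5, 117.7, 276.3]
tcp_rot: [3.141, 0.0, -3.08]
ft_force: [-1.4, 0.1, 2.8]
opening: 0.254
```

Emit:
apply_moves([
  [0,0,0,-0.001,0,0,0.024],
  [0,0,0,0,0,0,0.024],
  [0,0,0,0,0,0,0.024],
])

```text
t: 6.98
eef_pos: [599.4, 117.8, 276.3]
tcp_rot: [3.142, 0.0, -3.08]
ft_force: [-2.7, -0.3, 3.4]
opening: 0.248
```

```bash
python3 look.py l4 side
```

```text
7.0833 [599.4 117.8 276.3] [ 3.142  0.    -3.08 ] [-1.7 -0.5  2.8]
```

View pics/l4.png

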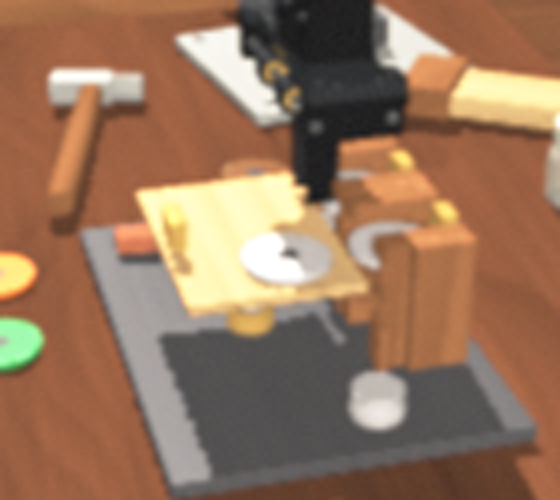

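Emit:
apply_moves([
  [0,0,0,-0.001,0,0,0.024],
  [0,0,0,-0.001,0,0,0.024],
  [0,0,0,0,0,0,0.024],
])

```text
t: 7.33
eef_pos: [601.5, 117.9, 276.3]
tcp_rot: [3.142, 0.0, -3.08]
ft_force: [-2.1, -0.6, 4.6]
opening: 0.254
```

The tip (86.3) is now level with the disc's top, because the disc dropped from the shelf onto the slot floor, so the finger is riding over it. I'll lift, press the shelf down to the lower level, and then finish A with a lower tip.

Emit:
apply_moves([
  [0,0,0,0,0,-0.02,0],
  [0,0,0,0,0,-0.025,0],
  [0,0,0,0.037,-0.014,0,0],
  [0,0,0,0.038,-0.014,0,0],
  [0,0,0,0.038,-0.014,0,0],
])

```text
t: 7.75
eef_pos: [489.9, 68.6, 321.2]
tcp_rot: [-3.142, 0.001, -3.079]
ft_force: [0.8, -0.7, -0.3]
opening: 0.011
```

Emit:
apply_moves([
  [0,0,0,0,0,0,0],
  [0,0,0,0,0,0,0],
])

```text
t: 7.92
eef_pos: [490.3, 68.4, 321.6]
tcp_rot: [3.142, 0.001, -3.081]
ft_force: [-0.3, 0.4, 0.8]
opening: 0.008
```

```bash
python3 look.py l5 both
```

```text
8.0167 [492.1  69.  321.5] [-3.142e+00  2.000e-03 -3.080e+00] [0.8 0.6 1.3]
```

View pics/l5.png

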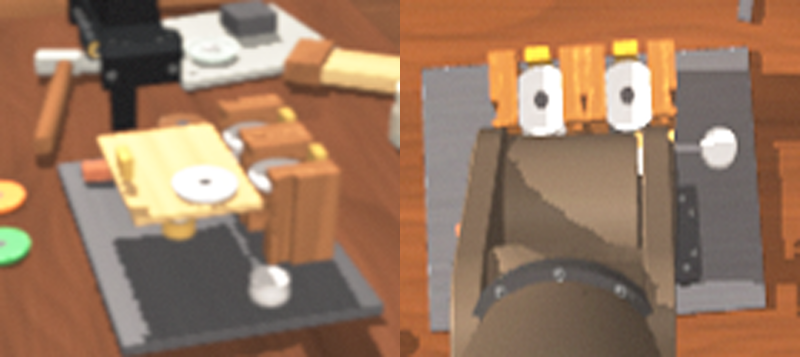

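Disc A shows in the upper left slot with its spot at (541,99), and the stored one at (627,95). Next I'll measure its rack x.

Run:
```python
from h import *
p=np.load("p.npy");c,s=np.cos(p[2]),np.sin(p[2])
for u in((141,99),(227,95)):
    uv=((u[0]+.5)/2.857-.5+165,(u[1]+.5)/2.857-.5+130)
    g=ray("top",uv,86)[:2]-p[5:7]-p[:2];print(c*g[0]+s*g[1],-s*g[0]+c*g[1])
```

```text
14.042080291759117 42.34500905296081
12.933933137866852 -40.44851122124911
```

Run:
```python
from h import *
p=np.load("p.npy");c,s=np.cos(p[2]),np.sin(p[2])
for u in((141,99),(227,95)):
    uv=((u[0]+.5)/2.857-.5+165,(u[1]+.5)/3.245-.5+130)
    g=ray("top",uv,86)[:2]-p[5:7]-p[:2];print(c*g[0]+s*g[1],-s*g[0]+c*g[1])
```

```text
25.73106566922341 41.76492104451837
24.164947379630824 -41.127970118431264
```

Disc A is at x ≈ 25.7, y ≈ 41.8, and the stored reference disc reads 24.2, so A is home. Now I'll press the shelf down to about 52.5 mm.

Emit:
apply_moves([
  [0,0,0,0,0,0.012,0],
  [0,0,0,0,0,0.009,0],
  [0,0,0,0,0,0.005,0],
  [0,0,0,0,0,0.005,0],
  [0,0,0,0,0,0.005,0],
])

```text
t: 8.43
eef_pos: [492.0, 69.2, 285.0]
tcp_rot: [3.141, 0.001, -3.079]
ft_force: [0.5, 1.2, 6.6]
opening: 0.005
```

Emit:
apply_moves([
  [0,0,0,0,0,0.005,0],
  [0,0,0,0,0,0.005,0],
  [0,0,0,0,0,0.004,0],
  [0,0,0,0,0,0.002,0],
  [0,0,0,0,0,0,0],
])

```text
t: 8.85
eef_pos: [491.9, 69.2, 268.7]
tcp_rot: [3.141, 0.0, -3.079]
ft_force: [0.4, -0.7, 1.2]
opening: 0.007
```

Emit:
apply_moves([
  [0,0,0,0,0,0.0015,0],
  [0,0,0,0,0,0,0],
  [0,0,0,0,0,0,0],
])

```text
t: 9.1
eef_pos: [491.3, 69.0, 267.6]
tcp_rot: [3.142, -0.0, -3.079]
ft_force: [0.2, 0.5, 0.5]
opening: 0.0
```

```bash
python3 look.py l6 side
```

```text
9.2 [491.1  69.  267.6] [ 3.142e+00 -1.000e-03 -3.079e+00] [-0.  -0.1 -0.2]
```

View pics/l6.png

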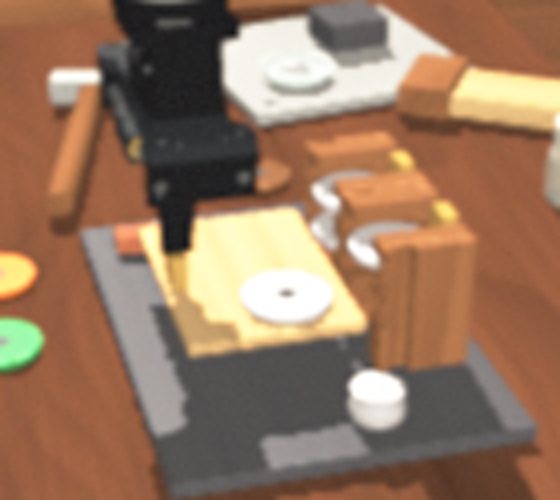

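Run:
```python
from sh import *
fit([(137,225),(194,349),(366,327)],53)
u=(287,293);c,s=np.cos(p[2]),np.sin(p[2])
for h in(50,53):
    g=ray("side",((u[0]+.5)/4-.5+200,(u[1]+.5)/4-.5+120),h+6)[:2]-p[7:9]-p[:2];print(c*g[0]+s*g[1],-s*g[0]+c*g[1])
```

```text
h [50.46437976] [ 0.8  1.1 -0.7 -0.1  0.5 -0.9]
-51.5175255957354 -41.315120515426536
-52.959798754408844 -46.17407933228154
```

The tip height gives the shelf at 53.6 mm and the camera 50.5, both in the window. Now I'll go behind disc B.

Emit:
apply_moves([
  [0,0,0,0,0,-0.015,0],
  [0,0,0,0,0,-0.015,0.024],
  [0,0,0,-0.008,-0.022,0,0.024],
  [0,0,0,-0.013,-0.021,0,0.024],
  [0,0,0,0,0,0,0.024],
])

```text
t: 9.62
eef_pos: [516.5, 25.1, 298.0]
tcp_rot: [-3.141, 0.002, -3.081]
ft_force: [-0.6, -0.1, -0.0]
opening: 0.222
```

Emit:
apply_moves([
  [0,0,0,0,0,0.02,0.024],
  [0,0,0,0,0,0.02,0.024],
  [0,0,0,0,0,0.008,0.024],
  [0,0,0,0,0,0,0.024],
  [0,0,0,0,0,0,0.024],
])

```text
t: 10.03
eef_pos: [514.8, 27.6, 249.7]
tcp_rot: [3.141, -0.001, -3.079]
ft_force: [-0.3, 0.9, 0.6]
opening: 0.25
```

Emit:
apply_moves([
  [0,0,0,0,0,0.003,0.024],
  [0,0,0,0,0,0.0022,0.024],
  [0,0,0,0,0,0,0.024],
  [0,0,0,-0.004,0,0,0.024],
  [0,0,0,-0.006,0,0,0.024],
])

```text
t: 10.45
eef_pos: [525.0, 28.0, 244.9]
tcp_rot: [3.142, 0.0, -3.08]
ft_force: [0.4, -0.6, -0.1]
opening: 0.249
```

Emit:
apply_moves([
  [0,0,0,-0.006,0,0,0.024],
  [0,0,0,-0.006,0,0,0.024],
  [0,0,0,-0.006,0,0,0.024],
  [0,0,0,-0.006,0,0,0.024],
  [0,0,0,-0.006,0,0,0.024],
])

```text
t: 10.87
eef_pos: [555.4, 29.9, 244.5]
tcp_rot: [3.142, -0.0, -3.079]
ft_force: [-1.0, 0.8, 0.2]
opening: 0.254
```

Emit:
apply_moves([
  [0,0,0,-0.006,0,0,0.024],
  [0,0,0,-0.006,0,0,0.024],
  [0,0,0,-0.006,0,0,0.024],
  [0,0,0,-0.004,0,0,0.024],
  [0,0,0,-0.004,0,0,0.024],
])

```text
t: 11.28
eef_pos: [581.2, 31.5, 244.5]
tcp_rot: [3.141, 0.0, -3.08]
ft_force: [-1.0, 0.0, 0.2]
opening: 0.253
```

Emit:
apply_moves([
  [0,0,0,-0.004,0,0,0.024],
  [0,0,0,-0.004,0,0,0.024],
  [0,0,0,-0.003,0,0,0.024],
  [0,0,0,-0.003,0,0,0.024],
  [0,0,0,0,0,0,0.024],
])

```text
t: 11.7
eef_pos: [595.1, 32.3, 244.5]
tcp_rot: [3.142, 0.001, -3.08]
ft_force: [0.6, -0.3, 0.3]
opening: 0.255
```

Emit:
apply_moves([
  [0,0,0,-0.001,0,0,0.024],
  [0,0,0,-0.001,0,0,0.024],
  [0,0,0,-0.001,0,0,0.024],
  [0,0,0,-0.001,0,0,0.024],
  [0,0,0,0,0,0,0.024],
])

```text
t: 12.12
eef_pos: [598.1, 32.6, 244.3]
tcp_rot: [3.141, -0.003, -3.079]
ft_force: [-5.9, 0.1, 2.1]
opening: 0.251
```

Emit:
apply_moves([
  [0,0,0,-0.001,0,0,0.024],
  [0,0,0,-0.001,0,0,0.024],
  [0,0,0,0,0,0,0.024],
])

```text
t: 12.37
eef_pos: [599.1, 32.7, 244.2]
tcp_rot: [3.141, -0.006, -3.079]
ft_force: [-13.8, 0.3, 6.3]
opening: 0.253
```

Force rose firmly to 14 N at exactly the expected home position. I'll back off and retreat for a clear top view.

Emit:
apply_moves([
  [0,0,0,0.003,0,0,0.024],
  [0,0,0,0.012,0,-0.002,0.024],
  [0,0,0,0.005,0,-0.03,0.024],
  [0,0,0,0,0,-0.04,0.024],
  [0,0,0,0,0,-0.04,0.024],
])

```text
t: 12.78
eef_pos: [580.4, 31.4, 357.4]
tcp_rot: [3.141, -0.002, -3.08]
ft_force: [1.8, -0.2, 1.0]
opening: 0.252
```

Emit:
apply_moves([
  [0,0,0,0.015,0.03,-0.01,0.024],
  [0,0,0,0.015,0.038,0,0.024],
  [0,0,0,0.015,0.038,0,0.024],
  [0,0,0,0.015,0.038,0,0.024],
  [0,0,0,0.015,0.038,0,0.024],
])

```text
t: 13.2
eef_pos: [493.5, 209.8, 367.0]
tcp_rot: [3.141, 0.001, -3.08]
ft_force: [1.2, 0.1, -0.5]
opening: 0.253
```

Emit:
apply_moves([
  [0,0,0,0.015,0.038,0,0.024],
  [0,0,0,0.015,0.038,0,0.024],
  [0,0,0,0.015,0.038,0,0.024],
  [0,0,0,0.015,0.038,0,0.024],
  [0,0,0,0,0,0,0.024],
])

```text
t: 13.62
eef_pos: [422.4, 361.2, 366.8]
tcp_rot: [3.14, 0.001, -3.075]
ft_force: [0.2, 0.4, -1.0]
opening: 0.257
```

Run:
```python
from cell import env,optics
import cv2
t=optics.read_camera("top")["color"][:,:,::-1][135:235,165:300]
t=cv2.resize(t,None,fx=5.9,fy=5.9,interpolation=cv2.INTER_CUBIC)
cv2.imwrite("pics/l7.png",t)
s=env.state();print(s["eef_pos"],s["t"])
```

```text
[423.54895479 359.09911854 366.63205667] 13.6667
```

View pics/l7.png

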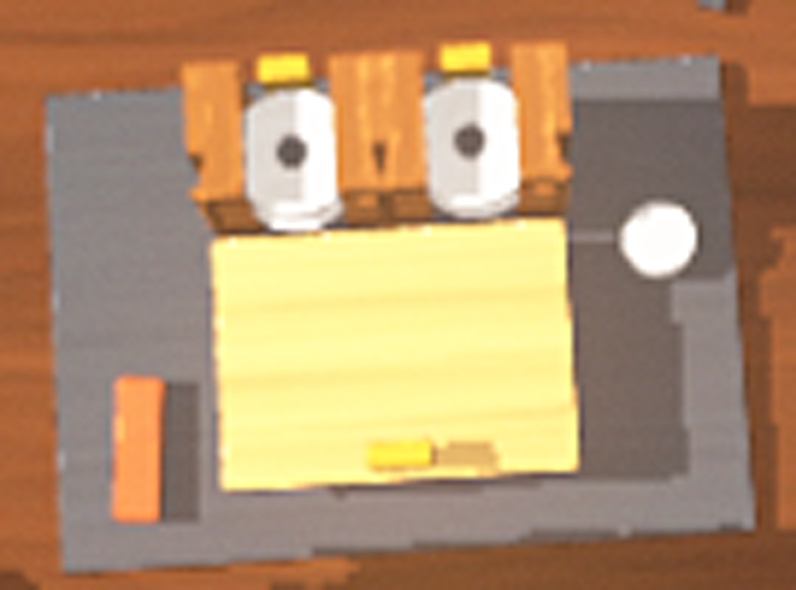

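The spots show at (291,151) for A and (469,140) for the stored upper disc. The lower discs peek out beneath, and the stone and tin haven't moved. I'll check A numerically.

Run:
```python
from h import *
p=np.load("p.npy");c,s=np.cos(p[2]),np.sin(p[2])
for u in((291,151),(469,140),(469,143)):
    g=ray("top",tc(*u),86)[:2]-p[5:7]-p[:2];print(u,c*g[0]+s*g[1],-s*g[0]+c*g[1])
import cv2
# spot centroids by darkness, before vs after
a=cv2.imread("pics/topc.png",0);b=cv2.imread("pics/l7.png",0)
for n,im,(x,y) in(("st0",a,(469,143)),("st1",b,(469,141)),("A",b,(291,151))):
    r=(im[y-26:y+26,x-26:x+26]<115).astype(np.uint8);m=cv2.moments(r,True);u=(x-26+m["m10"]/m["m00"],y-26+m["m01"]/m["m00"])
    g=ray("top",tc(*u),86)[:2]-p[5:7]-p[:2];print(n,np.round(u,1),c*g[0]+s*g[1],-s*g[0]+c*g[1])
```

```text
(291, 151) 25.707915148157795 42.09834880797417
(469, 140) 25.908619041802197 -41.08793255696366
(469, 143) 24.47730955507979 -41.00136784506437
st0 [469.1 142.9] 24.516524775877677 -41.07057679824293
st1 [469.2 140.5] 25.65143890730505 -41.1632004051099
A [290.9 151.7] 25.35579049334884 42.148223843293664
```

A reads 25.4, so it's home. The stop force for B could also have come through the stored disc above it, so I'll check B directly with one enlarged view and the predicted rim positions.

Run:
```python
from h import *
import cv2
from cell import env,optics
p=np.load("p.npy")
t=np.ascontiguousarray(optics.read_camera("top")["color"][:,:,::-1][145:180,195:265]); d=optics.read_camera("side")["color"][:,:,::-1]
F=11
T=cv2.resize(t,None,fx=F,fy=F,interpolation=cv2.INTER_CUBIC)[:280]
T=cv2.resize(t[10:35],None,fx=F,fy=F,interpolation=cv2.INTER_CUBIC)
s=cv2.resize(d[165:200,270:340],None,fx=9,fy=9,interpolation=cv2.INTER_CUBIC)
s=cv2.copyMakeBorder(s,0,0,0,T.shape[1]-s.shape[1],cv2.BORDER_CONSTANT)
for y,z in((-42,56),(-42,86),(42,56),(42,86)):
    for x in(-5,-10):
        u=(proj("top",w(p,(x,y,z))+np.r_[p[5:7],0])[0]-[195,155]+.5)*F-.5
        v=(proj("side",w(p,(x,y,z))+np.r_[p[7:9],0])[0]-[270,165]+.5)*9-.5+[0,T.shape[0]]
        print(x,y,z,u.round(),v.round())
cv2.imwrite("pics/l8.png",cv2.vconcat([T,s])); print(T.shape,s.shape)
```

```text
-5 -42 56 [557. 186.] [164. 511.]
-10 -42 56 [558. 205.] [149. 513.]
-5 -42 86 [556. 162.] [168. 424.]
-10 -42 86 [557. 182.] [152. 427.]
-5 42 56 [230. 206.] [ 83. 385.]
-10 42 56 [231. 225.] [ 68. 387.]
-5 42 86 [219. 182.] [ 85. 302.]
-10 42 86 [220. 202.] [ 70. 304.]
(275, 770, 3) (315, 770, 3)
```

View pics/l8.png

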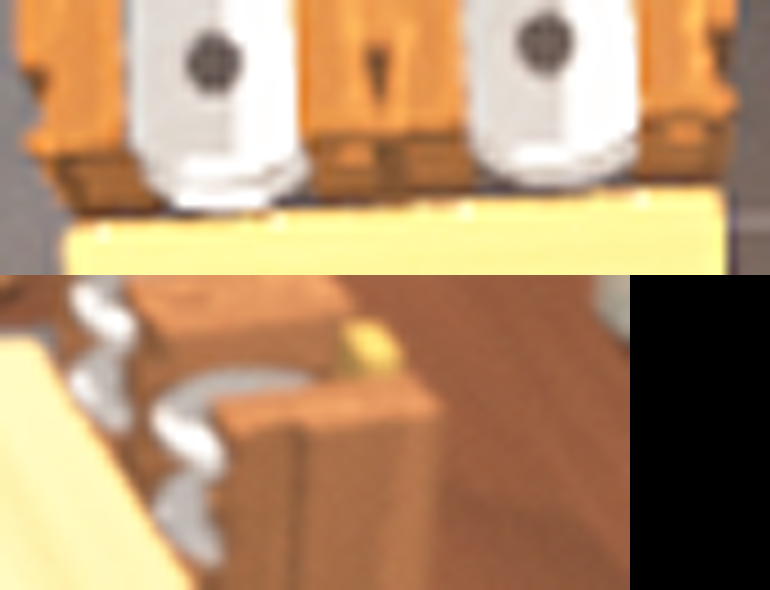

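B's rim shows at (550,186) in the top part, against a predicted 186 for home. The left lower rim is at 208, against 206. In the side part both columns' rims stack alike and lie level, so all four discs are home.

```bash
python3 -c "
from cell import env;print(env.job_done())"
```

```text
the job is handed in; nothing more can be done
None
```

Both shelf discs are put away and the job is handed in at about 14 s of robot time. Disc A is in the upper left slot and disc B in the lower right. I pressed the shelf by its grip to about 83.7 mm for A and 53.6 mm for B, then pushed each disc in with the fingertips.

**Last checks**
- **Disc A:** measured at x 25.4 mm, y 42.1 mm in the rack frame, where home is 25 and 42.
- **Stored upper disc:** measured at x 25.7 mm, about 1 mm deeper than at the start. The fingers probably nudged it while pushing B.
- **Disc B:** its spot is hidden, so I judged it by its rim, which sits where a home disc's rim should be. The push also met about 14 N at the expected stop position.
- **Stored lower disc:** also hidden. Its rim was about 2 px off prediction in an 11x enlargement (about half a millimetre), and both columns' rims line up the same way in the side view.
- **Bystanders:** the stone and tin look unmoved in the last top view. The hammer and caliper were well clear of the arm's low work, but I did not measure them again.

**What disagreed**
- **Shelf height:** the side camera put the shelf about 3 mm lower than the fingertip height did, both times. Both values were within the slots' tolerance.
- **Push on A:** at the end the fingertip rode onto the disc's top with under 5 N, so there was no clear stop force. A's position rests on the camera alone.

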